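Gauge a slide box on the labelling rail with the flip stop

ROBOT

A 6-joint arm with a two-finger parallel gripper is mounted at the origin on the work surface. World frame = base frame: x ahead of the robot, y to its left, z up, the work surface at z = 0. Lengths are in m, angles in rad, forces in N, time in s.
With the tool pointing down it reaches from about 0.275 to 0.725 m from the base axis. Payload 15.9 kg.
Tool frame: the origin (TCP) lies on the mounting face of the last link; the fingertips stand 173 mm ahead of it and the grasp point (between the pads) lies 155 mm ahead of it; z points along the fingers, y is the line along which they close (so a half turn about z gives the same grasp; the last joint's range is limited). The gripper opens to 85 mm and grips with 20 to 120 N. Pads are 22 mm wide; open, the fingers measure 114 mm over their backs; the gripper's body (76 mm by 85 mm) begins 54 mm behind the grasp point. The pads swing forward as they close: fully open they stand 13 mm farther back than shut.
Start: joints at [-1.242, 0.213, -0.034, 1.323, 0, 1.571], TCP at [0.161, -0.473, 0.405] pointing down, gripper open.
Joint ranges: [-2.98, 2.98], [-0.74, 1.72], [-1.14, 1.35], [-2.1, 2.04], [-1.57, 1.44], [-3.14, 3.14]. Speed limits (rad/s): [1.89, 1.89, 2.39, 2.57, 3.14, 3.14].

INTERFACE

Orientations are given as a unit quaternion [x, y, z, w].
In Python, from cell import sensors, cams, job_done gives the robot as it stands. The module is installed in compiled form; this text tells all that it offers.
- The arm moves only by the shell command python3 -m handwheel 'ROWS' [FORCE]. ROWS is JSON, a list of rows, each a list of 7 numbers: the shift along the tool's x, y, z in mm, then the turn, a rotation vector about the tool's x, y, z in rad, then the closure in counts, from 0 (fully open) to 255 (shut). In form: [[x, y, z, rx, ry, rz, hand], ...]. A call has 1 to 8 rows; each row shifts and turns the commanded pose from where the row before left it, along the tool's axes as they then stand; what a row does not reach is not made up. A row lasts 1/8 s, in which the tool goes at most 62.5 mm and 10.7 degrees, less where a joint would pass 70% of its speed; a pose out of reach is approached as far as the arm can. A call with a gripper value outside its range is refused whole. The fingers move at their own pace and stop on an object; FORCE is the grip in N (left out, the last holds). Time passes only in rows, so rows that do not move let the fingers close. It gives the time, the measured TCP pose, the force, the opening and the grip force at its end, in the units of the state.
- sensors.get_state(): the state, without advancing time (a new reading comes with each control period).
- cams.snapshot(name): name is "side" or "top"; returns the picture (384x512x3 uint8, blue, green, red); there is no depth.
- cams.camera_model(name): a dict with "vertical_fov" (degrees; the focal length in pixels is half the picture's height over the tangent of half this angle, whatever the lens; pixels are square), "cx", "cy" (the principal point, pixels), "rvec" (rotation vector, rad) and "tvec" (3), from world to camera coordinates, as OpenCV has them. Camera axes: x right, y down, z forward; pixel columns grow to the right and rows downward; lengths in m; the calibration is good to about 2 mm. A picture is of the moment at which its call begins. camera_model takes no time and is no camera call.
- job_done(): hands the job in; it is judged then, once.
Trained networks look in the newest picture that a camera, given by its name, has taken for a name from the list of things; names that differ only in an ending like _2 or _b are one class to them, and where a whole thing is asked for, a point or a joint stands for the part that bears it (a point fixed in the world has none). Each returns a list of dicts, best first, with "confidence" (0 to 1); they miss things now and then, are a little off and sometimes report something else, mostly with a low value. They report only what shows in the picture. A call takes as long as a camera call. They do not tell look-alikes from the thing itself.
- cams.find_in(camera, thing): "uv" ([column, row] in pixels, amid what is visible of it).
The state is a dict: "time": time; "joints": joint angles; "joint_vel": joint speeds; "joint_efforts": joint torques, N m; "tool_pos": TCP position; "tool_rot": TCP orientation; "wrist_force": force on the tool from outside, world axes, zero at the start; "torque": the same for the moment, N m; "finger_gap": finger opening in m; "finger_force": force on a finger pad.
Only numpy, scipy, OpenCV 4.12 (cv2) and the standard library are available. Lean on these libraries where they do the work, as an engineer would, in place of code of your own. Each camera call takes 0.05 s, during which the arm holds its last target. There are 200 camera calls.

TASK

Flip the blue stop on the labelling rail all the way down, then slide the white slide box along the rail until its end rests against the stop. Then flip the blue stop back up out of the way, leaving the box where it was gauged; keep the box flat on the rail and leave the yellow stop standing up.

Things in the scene. Friction and masses are not known exactly. Their poses are not given: they have to be found in the camera images.
- blue_stop (a joint): Angle a of blue flip stop, rad: 0 = fully down, arm level across the rail; 1.57 = upright; limit 1.95. Stiff (1 N at the disc): stays where left. Starts up. Axes of blue_hinge, mm: at a=0 the arm (16 wide, 90 long) points to -x. Blue grip disc, 28 across, 18 thick along y, to pinch across y (it pivots in the pads): centre x = -80cos a + 22sin a, y 0, z = 80sin a + 22cos a.
- blue_hinge (a point): Hinge centre of the blue stop, 52 mm above the table, on a fixed clamp on the fence. Fixed axes: x across the rail, away from robot; y along rail (hinge line), to the left; z up. Fixed rail, yaw up to 0.2: dark bed 8 mm thick, 500 long; fence on far side, near face x=-15 mm, top 42 mm above table; near lip x=-105 to -113, 14 mm above table. The box slides in the 90 mm channel between.
- slide_box: White slide box with paper label, flat on the rail, right (-y) of both stops: 85 mm across the rail (x), 140 along it (y), 30 high (top 38 above table), 0.2-0.42 kg. Origin: centre of underside. Touching the lowered blue stop it lies at y=-78 mm in blue_hinge's axes. Push its right end face, near the lip (x=-85 there), so the hand clears a raised stop.
- yellow_stop (a joint): Angle of the yellow flip stop (rad), 1.5 to 1.85: up, and to stay up. Built like the blue one, on the same fence, 80 to 120 mm left or right of it. Either stop's nose block (coloured, 16 mm wide in y, y -8 to 8) hangs under its arm when down, x=-35 to -70 mm, to 32 mm below the hinge; raised, it points at the robot, up to 40 mm before the hinge.
Things that resemble listed ones, but are neither listed nor needed, are in the scene too. What is meant by the slide_box is not pink or red, and is the larger of those in its own colour.

How it is judged:
On the way, in this order (a step that is already met when the one before it is completed fails the run):
1. the blue stop is flipped down before the box gets there (value of joint blue_stop below 0.17 rad and y of slide_box in the frame of blue_hinge below -0.088 m), for 0.2 s.
2. the box rests against the lowered blue stop (within 10 mm) (value of joint blue_stop below 0.17 rad and y of slide_box in the frame of blue_hinge between -0.088 and -0.068 m), for 0.2 s.
At the end, for the whole second after the job is handed in: The blue stop is up again (above 1.2 rad), the yellow stop is still up (above 1.2 rad), and the slide box lies still and flat in the rail's channel, within 10 mm of where it touched the blue stop and within 10 degrees of the rail's direction (value of joint each of blue_stop, yellow_stop above 1.2 rad and y of slide_box in the frame of blue_hinge between -0.088 and -0.068 m and x of slide_box in the frame of blue_hinge between -0.068 and -0.048 m and angle between the y axis of slide_box and the y axis of blue_hinge, either way round below 0.17 rad and height (world z) of slide_box below 0.016 m and angle between slide_box's own z axis and vertical below 0.15 rad and linear speed of slide_box below 0.02 m/s).
It fails at once if the yellow stop is flipped down (below 1.1 rad) (value of joint yellow_stop below 1.1 rad).
It fails at once if the slide box is lifted more than 15 mm or tipped (height (world z) of slide_box above 0.023 m or angle between slide_box's own z axis and vertical above 0.25 rad).
It also fails if it takes over 61 s, if anything falls off the work surface, if the arm or the gripper's body presses on something with over 40 N, if the wrist force passes 120 N, or if a joint passes its speed limit or range.

## Working session

There is one attempt and no reset: what is moved stays moved. The work goes in short steps, Python scripts to look and compute and a shell command to move; the robot and the scene stay as the last step left them, time stands still between calls to the robot, and variables do not carry over. Pictures are saved under pics/ and viewed, at most 10 in all, crops included, and the job is handed in when it is done.

```bash
mkdir -p pics
cat > h.py <<'E'
import numpy as np,cv2
from cell import sensors,cams
def model(n):
    m=cams.camera_model(n);f=192/np.tan(np.radians(m["vertical_fov"])/2)
    R=cv2.Rodrigues(np.array(m["rvec"],float))[0];return np.array([[f,0,m["cx"]],[0,f,m["cy"]],[0,0,1]]),R,np.array(m["tvec"],float).ravel()
def proj(n,X):
    K,R,t=model(n);p=(K@(R@np.atleast_2d(X).T+t[:,None]));return (p[:2]/p[2]).T
def ray(n,uv):
    K,R,t=model(n);d=R.T@np.linalg.inv(K)@np.array([*uv,1.]);return -R.T@t,d/np.linalg.norm(d)
def onz(n,uv,z):
    c,d=ray(n,uv);return c+d*(z-c[2])/d[2]
def tri(uva,uvb,a="top",b="side"):
    c1,d1=ray(a,uva);c2,d2=ray(b,uvb);s=np.linalg.lstsq(np.c_[d1,-d2],c2-c1,rcond=None)[0]
    p,q=c1+s[0]*d1,c2+s[1]*d2;return (p+q)/2,np.linalg.norm(p-q)
E
python3 - <<'E'
from h import *
np.set_printoptions(precision=4,suppress=True)
for n in("top","side"):
    cv2.imwrite(f"pics/{n}0.png",cams.snapshot(n))
    print(n,"cam at",ray(n,(256,192))[0])
    for t in("slide_box","blue_stop","yellow_stop"):
        for r in cams.find_in(n,t): print(t,np.round(r["uv"],1),round(r["confidence"],2),onz(n,r["uv"],.04))
print(sensors.get_state())
E
```

```text
top cam at [ 0.3298 -0.0502  1.0746]
slide_box [383.4 268.6] 0.84 [ 0.3353 -0.341   0.04  ]
slide_box [302.2 125.8] 0.75 [ 0.682  -0.1588  0.04  ]
slide_box [295.  262.9] 0.66 [ 0.3492 -0.1355  0.04  ]
slide_box [283.5 194.5] 0.58 [ 0.5109 -0.1108  0.04  ]
blue_stop [211.7 165.5] 0.59 [0.5824 0.0617 0.04  ]
yellow_stop [172.5 160.3] 0.63 [0.5955 0.1565 0.04  ]
side cam at [ 0.3675 -0.7612  0.725 ]
slide_box [202.4 301.3] 0.89 [ 0.3319 -0.3587  0.04  ]
slide_box [264.7 211.4] 0.71 [ 0.5074 -0.1314  0.04  ]
slide_box [337.9 220.6] 0.66 [ 0.6831 -0.1939  0.04  ]
slide_box [206.8 227.8] 0.62 [ 0.3565 -0.1614  0.04  ]
blue_stop [277.3 141.8] 0.86 [0.6056 0.1599 0.04  ]
yellow_stop [268.5 126.1] 0.72 [0.5959 0.2522 0.04  ]
{'time': 0.4, 'joints': array([-1.242 ,  0.2129, -0.0345,  1.3235,  0.    ,  1.5709]), 'joint_vel': array([-0.0021, -0.0012,  0.002 , -0.0001,  0.0001, -0.0002]), 'joint_efforts': array([  0.0007, -68.5347,  48.6907,   0.0047,   0.0001,   0.    ]), 'tool_pos': array([ 0.1614, -0.4732,  0.4046]), 'tool_rot': array([ 0.9865,  0.1636, -0.    , -0.0001]), 'wrist_force': array([0.3256, 0.175 , 0.186 ]), 'torque': array([-0.0129, -0.022 ,  0.0381]), 'finger_force': 0.0, 'finger_gap': 0.08572084127774605}
```

```bash
python3 -c "
import cv2
a=cv2.imread('pics/top0.png');b=cv2.imread('pics/side0.png')
cv2.imwrite('pics/t1.png',cv2.resize(a[90:310,130:430],(800,587),interpolation=cv2.INTER_CUBIC))
cv2.imwrite('pics/s1.png',cv2.resize(b[80:290,150:430],(800,600),interpolation=cv2.INTER_CUBIC))"
```

```text
(no output)
```

View pics/t1.png

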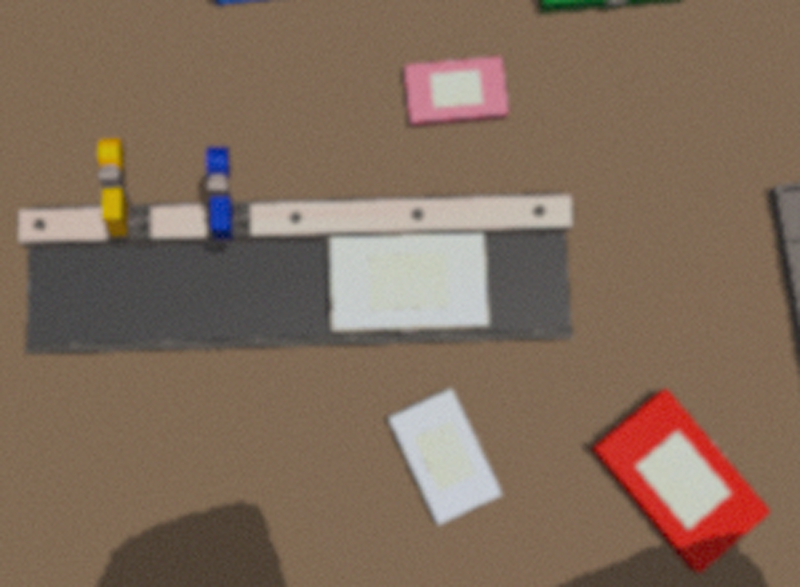

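View pics/s1.png

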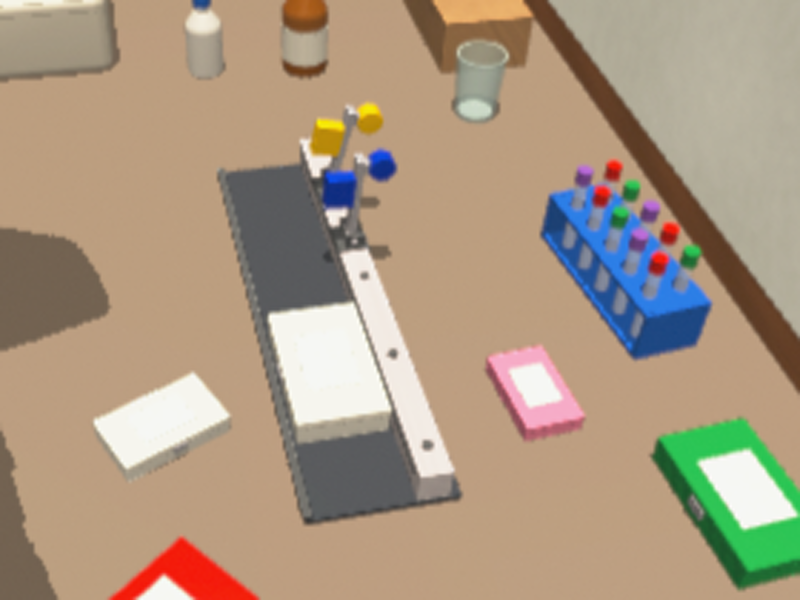

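The top view shows the labelling rail. The white candidates are the big box on the rail, full-image (283.5,194.5), and a smaller one off the rail, (295,263). The rail one is the larger, so it is the slide_box, and the enlarged crops confirm it. The blue stop is at about (211,160) with its disc at about (211,150). The yellow stop stands about 100 mm to its left, and both are up.

```bash
cat > m.py <<'E'
from h import *
np.set_printoptions(precision=4,suppress=True)
def blobs(im,col):
    hsv=cv2.cvtColor(im,cv2.COLOR_BGR2HSV)
    lo,hi=((105,120,60),(130,255,255)) if col=="blue" else ((20,130,100),(32,255,255))
    n,l,s,c=cv2.connectedComponentsWithStats(cv2.inRange(hsv,lo,hi))
    return [(c[i],s[i][4],s[i][:4]) for i in range(1,n) if s[i][4]>12]
E
python3 - <<'E'
from m import *
I={n:cv2.imread(f"pics/{n}0.png") for n in("top","side")}
for c in("blue","yellow"):
    for n in I: print(c,n,[(b[0].round(1).tolist(),int(b[1]),b[2].tolist()) for b in blobs(I[n],c)])
# box: bright low-sat region in top
t=I["top"];hsv=cv2.cvtColor(t,cv2.COLOR_BGR2HSV)
m=cv2.inRange(hsv,(0,0,165),(180,45,255))
for y0 in (0,):
    n,l,s,c=cv2.connectedComponentsWithStats(m)
    for i in range(1,n):
        if s[i][4]>300:
            q=cv2.minAreaRect(np.argwhere(l==i)[:,::-1].astype(np.float32));print("white",c[i],s[i],q)
            print(np.array([onz("top",p,.038) for p in cv2.boxPoints(q)]))
# fence: points near edge/corners typed from crop
f=lambda u,v:(130+u*300/800,90+v*220/587)
for p in [(20,209),(572,194),(572,227),(20,242)]: print("fence top corner",onz("top",f(*p),.042))
for p in [(27,352),(572,338)]: print("lip/bed",onz("top",f(*p),.008))
E
```

```text
blue top [([246.7, 70.9], 2121, [206, 48, 82, 43]), ([484.0, 87.7], 1873, [461, 53, 51, 58]), ([504.3, 56.2], 45, [498, 53, 11, 11]), ([211.2, 150.0], 68, [208, 145, 8, 10]), ([212.4, 170.7], 122, [208, 163, 9, 16]), ([17.0, 212.1], 84, [12, 208, 12, 9])]
blue side [([220.0, 79.0], 25, [218, 77, 5, 5]), ([283.1, 137.3], 70, [279, 133, 9, 10]), ([268.3, 145.5], 133, [263, 140, 12, 13]), ([368.8, 177.4], 1386, [340, 145, 59, 60]), ([450.1, 361.5], 2540, [411, 335, 94, 49])]
yellow top [([170.8, 146.5], 94, [166, 142, 11, 12]), ([172.4, 167.9], 143, [168, 160, 10, 18])]
yellow side [([277.0, 38.6], 555, [253, 30, 50, 19]), ([278.9, 121.0], 76, [275, 116, 9, 11]), ([264.2, 127.5], 131, [259, 121, 12, 14])]
white [359.2222  72.496 ] [345  63  29  20 504] ((359.1655578613281, 72.4862060546875), (18.43609619140625, 27.654146194458008), 85.2363510131836)
[[ 0.844  -0.2693  0.038 ]
 [ 0.8502 -0.3393  0.038 ]
 [ 0.8009 -0.3409  0.038 ]
 [ 0.7948 -0.2714  0.038 ]]
white [283.4197 170.2175] [ 224  163  120   15 1301] ((283.5058288574219, 170.212158203125), (11.379291534423828, 119.28401184082031
[... 626 characters left out ...]
] ((296.6897888183594, 260.4781188964844), (43.8592643737793, 26.218896865844727), 64.98310852050781)
[[ 0.3883 -0.0907  0.038 ]
 [ 0.4141 -0.1469  0.038 ]
 [ 0.3217 -0.1883  0.038 ]
 [ 0.2967 -0.1327  0.038 ]]
white [385.7816 269.3908] [370 253  33  34 586] ((385.6999816894531, 269.4000244140625), (29.71947479248047, 19.849136352539062), 49.398704528808594)
[[ 0.3447 -0.3072  0.038 ]
 [ 0.3745 -0.344   0.038 ]
 [ 0.3222 -0.3864  0.038 ]
 [ 0.2929 -0.3497  0.038 ]]
fence top corner [0.5754 0.2395 0.042 ]
fence top corner [ 0.5881 -0.2591  0.042 ]
fence top corner [ 0.5576 -0.258   0.042 ]
fence top corner [0.545  0.2381 0.042 ]
lip/bed [0.4498 0.2368 0.008 ]
lip/bed [ 0.4611 -0.2611  0.008 ]
```

Run:
```python
from m import *
from scipy.optimize import least_squares
D={"blue":((211.2,150.0),(283.1,137.3),(212.4,170.7),(268.3,145.5)),"yellow":((170.8,146.5),(278.9,121.0),(172.4,167.9),(264.2,127.5))}
psi=.0254;c,s=np.cos(psi),np.sin(psi);X=np.array([c,s,0]);Y=np.array([-s,c,0]);Z=np.array([0,0,1])
for k,(a,b,e,f) in D.items():
    d,err=tri(a,b);n,e2=tri(e,f);print(k,"disc",d,err,"nose",n,e2)
    # hinge from disc with angle from disc-nose? fit: hinge xy on fence: near face x=-15 -> hinge line
    # fence line point at same y
    P=np.array([.545,.2381,0]);h=P+15e-3*X
    yy=(d-h)@Y; xx=(d-h)@X; zz=d[2]-.052
    print(" along y",yy,"disc x,z from hinge",xx,zz,"a",np.arctan2(zz,-xx)-np.arctan2(22,-80)+0, "hinge",h+yy*Y)
    r=np.hypot(xx,zz);print(" r",r,"expect",np.hypot(.08,.022)); th=np.arctan2(zz,xx); print(" angle a=",np.pi-th-np.arctan2(22,80)+0)
```

```text
blue disc [0.5945 0.0533 0.1329] 0.0008950396329335077 nose [0.5527 0.0523 0.1104] 0.001003686921405002
 along y -0.18602287306068963 disc x,z from hinge 0.029742546990638642 0.08090433398720115 a -0.9501398304846629 hinge [0.5647 0.0525 0.    ]
 r 0.08619820392214061 expect 0.08296987405076617
 angle a= 1.6547204012933163
yellow disc [0.6035 0.1436 0.1282] 0.0017786123124900915 nose [0.5588 0.142  0.1111] 0.0017497990956564147
 along y -0.09594910100644025 disc x,z from hinge 0.0411079203586236 0.07621517516340964 a -0.8077873770865502 hinge [0.5624 0.1426 0.    ]
 r 0.08659453817302887 expect 0.08296987405076617
 angle a= 1.7970728546914292
```

```bash
python3 -m handwheel '[[0,0,0,0,0,0.1515,80],[0,0,0,0,0,0.1515,80],[32,-37,0,0,0,0,80],[32,-37,0,0,0,0,80],[32,-37,0,0,0,0,80],[32,-37,0,0,0,0,80],[32,-37,0,0,0,0,80],[32,-37,0,0,0,0,80]]'
python3 -m handwheel '[[32,-37,0,0,0,0,80],[32,-37,0,0,0,0,80],[32,-37,0,0,0,0,80],[32,-37,0,0,0,0,80],[32,-37,0,0,0,0,80],[32,-37,0,0,0,0,80],[32,-37,0,0,0,0,80],[0,0,0,0,0,0,80]]'
cat > rel.py <<'E'
from h import *
from scipy.spatial.transform import Rotation as Ro
import sys
tgt=np.array([float(v) for v in sys.argv[1:4]])  # grasp point wanted, world
s=sensors.get_state();R=Ro.from_quat(s["tool_rot"]).as_matrix()
g=s["tool_pos"]+.155*R[:,2]
psi=.0254;c,q=np.cos(psi),np.sin(psi)
W=np.c_[[c,q,0],[q,-c,0],[0,0,-1]]
print("t",s["time"],"grasp",g.round(4),"shift mm tool",((R.T@(tgt-g))*1000).round(1),"turn",Ro.from_matrix(R.T@W).as_rotvec().round(4),"F",s["wrist_force"].round(1),"gap",round(s["finger_gap"],4))
E
python3 rel.py .5945 .0533 .1329
```

```text
time: 1.4
tool_pos: [0.3484, -0.245, 0.4049]
tool_rot: [1.0, 0.013, 0.0, 0.0]
wrist_force: [-0.0, -0.5, -0.6]
finger_gap: 0.0589
finger_force: 0.0
time: 2.4
tool_pos: [0.5663, 0.0183, 0.4038]
tool_rot: [1.0, 0.017, -0.0, -0.001]
wrist_force: [-1.4, -0.6, -0.5]
finger_gap: 0.0584
finger_force: 0.0
t 2.4 grasp [0.5662 0.0186 0.2488] shift mm tool [ 29.5 -33.5 116. ] turn [-0.002   0.0007  0.0079] F [-1.4 -0.6 -0.5] gap 0.0584
```

```bash
python3 -m handwheel '[[15,-16,10,0,0,0.004,80],[15,-17,20,0,0,0.003,80],[0,0,15,0,0,0,80],[0,0,0,0,0,0,80]]'
python3 - <<'E'
from m import *
for n in("top","side"):
    im=cams.snapshot(n);cv2.imwrite(f"pics/{n}2.png",im)
    x,y=(140,90) if n=="top" else (215,70)
    cv2.imwrite(f"pics/{n}2c.png",cv2.resize(im[y:y+120,x:x+140],(560,480),interpolation=cv2.INTER_CUBIC))
a,b=[cv2.imread(f"pics/{n}2c.png") for n in("top","side")]
cv2.imwrite("pics/c2.png",cv2.resize(np.hstack([a,b]),(800,343)))
E
python3 rel.py .5945 .0533 .1329
```

```text
time: 2.9
tool_pos: [0.5941, 0.0311, 0.358]
tool_rot: [1.0, 0.025, -0.002, -0.008]
wrist_force: [-0.6, 0.0, 0.2]
finger_gap: 0.0586
finger_force: 0.0
t 3.0 grasp [0.5942 0.0335 0.205 ] shift mm tool [  1.3 -18.6  72.4] turn [-0.0156  0.0005  0.0237] F [-0.1  0.7  0.1] gap 0.0586
```

View pics/c2.png

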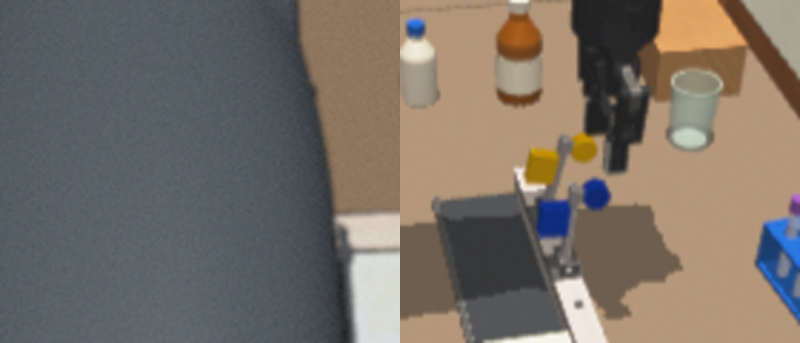

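The side view shows the gripper above the blue disc (about (595,193) in the collage) and slightly off along the rail. The arm blocks the top view. The last y shift and turn were not reached, so I'll check the joints.

```bash
python3 -m handwheel '[[0,0,0,0,0,0,80]]' >/dev/null; python3 -c "
from cell import sensors
print(sensors.get_state()['joints'].round(3))"; python3 rel.py .5945 .0533 .1329
```

```text
[0.049 0.422 0.143 1.291 0.016 3.141]
t 3.125 grasp [0.5946 0.0336 0.2057] shift mm tool [  0.7 -18.5  73.1] turn [-0.0156 -0.0008  0.0239] F [ 0.2 -0.6  0.5] gap 0.0581
```

Joint 6 is at its limit (π), so I'll make a half turn the other way, which gives the same grasp.

```bash
python3 -m handwheel '[[0,0,0,0,0,-0.18,80],[0,0,0,0,0,-0.18,80],[0,0,0,0,0,-0.18,80],[0,0,0,0,0,-0.18,80],[0,0,0,0,0,-0.18,80],[0,0,0,0,0,-0.18,80],[0,0,0,0,0,-0.18,80],[0,0,0,0,0,-0.18,80]]' >/dev/null
python3 -m handwheel '[[0,0,0,0,0,-0.18,80],[0,0,0,0,0,-0.18,80],[0,0,0,0,0,-0.18,80],[0,0,0,0,0,-0.18,80],[0,0,0,0,0,-0.18,80],[0,0,0,0,0,-0.18,80],[0,0,0,0,0,-0.18,80],[0,0,0,0,0,-0.18,80]]' >/dev/null
python3 -m handwheel '[[0,0,0,0,0,-0.18,80],[0,0,0,0,0,0,80]]'
sed -i 's/W=np.c_.*/W=np.c_[[-c,-q,0],[-q,c,0],[0,0,-1]]/' rel.py; python3 rel.py .5945 .0533 .1329
```

```text
time: 5.38
tool_pos: [0.5947, 0.0313, 0.3605]
tool_rot: [0.017, 1.0, 0.008, -0.0]
wrist_force: [-0.3, 0.9, -0.0]
finger_gap: 0.0582
finger_force: 0.0
t 5.375 grasp [0.5947 0.0338 0.2055] shift mm tool [ 0.8 18.4 72.9] turn [ 0.0156 -0.     -0.0585] F [-0.3  0.9 -0. ] gap 0.0582
```

```bash
python3 -m handwheel '[[0,10,0,0.0156,0,-0.0585,80],[0,8,15,0,0,0,80],[0,0,0,0,0,0,80]]' >/dev/null; python3 rel.py .5945 .0533 .131
```

```text
t 5.75 grasp [0.5938 0.0499 0.1885] shift mm tool [-1.   3.4 57.5] turn [ 0.0003 -0.0032 -0.0013] F [-0.3 -0.2 -0.3] gap 0.0582
```

```bash
python3 -m handwheel '[[-1,3,10,0,0,0,80],[0,0,20,0,0,0,80],[0,0,20,0,0,0,80],[0,0,7,0,0,0,80],[0,0,0,0,0,0,80],[0,0,0,0,0,0,170],[0,0,0,0,0,0,255],[0,0,0,0,0,0,255]]' 30
python3 -m handwheel '[[0,0,0,0,0,0,255],[0,0,0,0,0,0,255],[0,0,0,0,0,0,255]]'; python3 rel.py .5945 .0533 .131
python3 - <<'E'
from m import *
im=cams.snapshot("side");cv2.imwrite("pics/s3.png",cv2.resize(im[70:190,215:355],(700,600),interpolation=cv2.INTER_CUBIC))
E
```

```text
time: 6.75
tool_pos: [0.596, 0.0534, 0.2889]
tool_rot: [-0.014, 1.0, 0.001, 0.0]
wrist_force: [0.1, 11.4, 3.7]
finger_gap: 0.0173
finger_force: 34.7
time: 7.12
tool_pos: [0.5959, 0.0534, 0.2889]
tool_rot: [-0.014, 1.0, 0.001, 0.0]
wrist_force: [0.2, 11.2, 4.4]
finger_gap: 0.0175
finger_force: 34.6
t 7.125 grasp [0.596  0.0538 0.1339] shift mm tool [ 1.5 -0.5  2.9] turn [0.0025 0.0007 0.0021] F [ 0.2 11.2  4.4] gap 0.0175
```

View pics/s3.png

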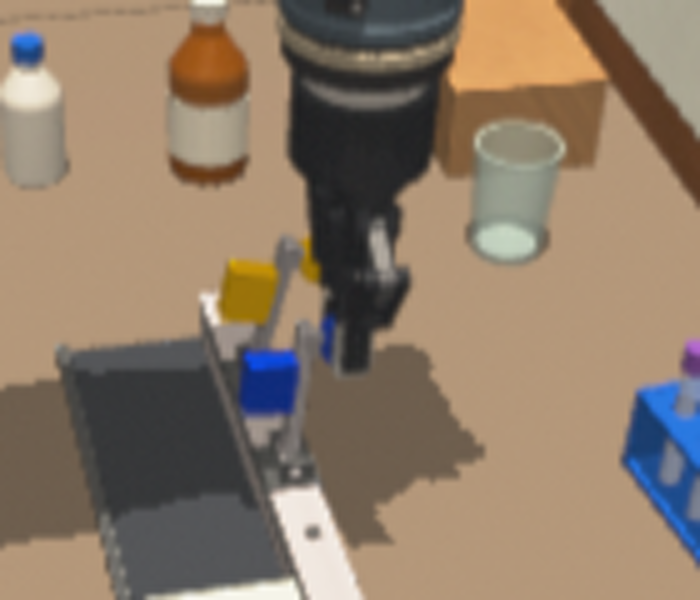

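```bash
python3 -c "
import numpy as np
a=np.linspace(1.66,-.02,17);x=-80*np.cos(a)+22*np.sin(a);z=80*np.sin(a)+22*np.cos(a)
print(np.c_[-np.diff(x),-np.diff(z)].round(0).tolist(),x[-1]-x[0],z[-1]-z[0])"
```

```text
[[8.0, -3.0], [9.0, -2.0], [9.0, -1.0], [9.0, 0.0], [9.0, 1.0], [8.0, 2.0], [8.0, 3.0], [8.0, 4.0], [7.0, 4.0], [7.0, 5.0], [6.0, 6.0], [6.0, 7.0], [5.0, 7.0], [4.0, 8.0], [3.0, 8.0], [3.0, 8.0]] -109.46333233366008 -57.32633320952277
```

```bash
python3 -m handwheel '[[8,1,-3,0,0,0,255],[9,0,-2,0,0,0,255],[9,0,-1,0,0,0,255],[9,0,0,0,0,0,255],[9,0,1,0,0,0,255],[8,0,2,0,0,0,255],[8,0,3,0,0,0,255],[8,0,4,0,0,0,255]]' 30; python3 rel.py .5945 .0533 .131
```

```text
time: 8.18
tool_pos: [0.5283, 0.0521, 0.2858]
tool_rot: [-0.013, 1.0, 0.001, 0.002]
wrist_force: [-0.3, 4.5, 12.8]
finger_gap: 0.0175
finger_force: 37.0
t 8.175 grasp [0.5288 0.0523 0.1308] shift mm tool [-65.7  -0.8   0.1] turn [0.0015 0.0033 0.0015] F [-0.3  4.5 12.8] gap 0.0175
```

```bash
python3 -m handwheel '[[7,0,4,0,0,0,255],[7,0,5,0,0,0,255],[6,0,6,0,0,0,255],[6,0,7,0,0,0,255],[5,0,7,0,0,0,255],[4,0,8,0,0,0,255],[3,0,8,0,0,0,255],[3,0,8,0,0,0,255]]'; python3 -m handwheel '[[0,0,0,0,0,0,255],[0,0,0,0,0,0,255]]' ; python3 rel.py .486 .051 .074
```

```text
time: 9.18
tool_pos: [0.4864, 0.051, 0.2317]
tool_rot: [-0.013, 1.0, 0.001, -0.0]
wrist_force: [-6.7, 4.8, 10.0]
finger_gap: 0.0173
finger_force: 48.9
time: 9.43
tool_pos: [0.4864, 0.051, 0.2314]
tool_rot: [-0.014, 1.0, 0.001, -0.001]
wrist_force: [-4.0, 5.9, 1.1]
finger_gap: 0.0177
finger_force: 47.9
t 9.425 grasp [0.4862 0.0512 0.0764] shift mm tool [ 0.2 -0.2  2.4] turn [ 0.0014 -0.0012  0.0016] F [-4.   5.9  1.1] gap 0.0177
```

```bash
python3 -m handwheel '[[0,0,2,0,0,0,255],[0,0,2,0,0,0,255],[0,0,0,0,0,0,255],[0,0,0,0,0,0,255]]' ; python3 rel.py .486 .051 .074
```

```text
time: 9.93
tool_pos: [0.4857, 0.0509, 0.2273]
tool_rot: [-0.014, 1.0, 0.001, -0.001]
wrist_force: [-11.7, 4.6, 8.3]
finger_gap: 0.0178
finger_force: 49.2
t 9.925 grasp [0.4853 0.0511 0.0723] shift mm tool [-0.7 -0.2 -1.7] turn [ 0.0014 -0.0027  0.0016] F [-11.7   4.6   8.3] gap 0.0178
```

```bash
python3 -m handwheel '[[0,0,0,0,0,0,80],[0,0,0,0,0,0,80],[0,0,0,0,0,0,80],[0,0,-20,0,0,0,80],[0,0,-30,0,0,0,80],[0,0,-30,0,0,0,80],[0,-30,0,0,0,0,160],[0,-40,0,0,0,0,255]]' 
python3 -m handwheel '[[0,-45,0,0,0,0,255],[0,-45,0,0,0,0,255],[0,-45,0,0,0,0,255],[0,-45,0,0,0,0,255],[0,-45,0,0,0,0,255],[0,0,0,0,0,0,255]]'
python3 - <<'E'
from m import *
I={}
for n in("top","side"): I[n]=cams.snapshot(n);cv2.imwrite(f"pics/{n}4.png",I[n])
for n in I: print(n,[(b[0].round(1).tolist(),int(b[1])) for b in blobs(I[n],"blue") if 190<b[0][0]<300])
psi=.0254;c,q=np.cos(psi),np.sin(psi);h=np.array([.5645,.0525,.052]);R=np.array([[c,-q,0],[q,c,0],[0,0,1]])
print("exp disc",[proj(n,h+R@[-.08,0,.022]) for n in I])
a=I["side"][80:290,170:370];b=I["top"][130:230,170:360]
cv2.imwrite("pics/c4.png",np.hstack([cv2.resize(a,(400,420)),cv2.resize(cv2.copyMakeBorder(b,0,100,0,0,0),(400,420))]))
E
python3 rel.py .48545 -.1927 .038
```

```text
time: 10.92
tool_pos: [0.4887, -0.0198, 0.3076]
tool_rot: [-0.014, 1.0, -0.0, 0.0]
wrist_force: [0.4, -0.0, -0.2]
finger_gap: 0.0231
finger_force: 0.0
time: 11.68
tool_pos: [0.4943, -0.2469, 0.3068]
tool_rot: [-0.012, 1.0, -0.0, -0.0]
wrist_force: [-0.8, 0.5, 0.3]
finger_gap: -0.0001
finger_force: 0.0
top [([246.7, 70.9], 2109), ([214.0, 202.2], 98)]
side [([220.0, 79.0], 25), ([245.5, 156.4], 88), ([250.9, 169.0], 36)]
exp disc [array([[214.3877, 203.4426]]), array([[244.8517, 158.5026]])]
t 11.775 grasp [ 0.4942 -0.2445  0.1519] shift mm tool [  7.3  51.9 113.9] turn [ 0.0004 -0.0012  0.0002] F [-1.3 -0.3  0.2] gap 0.0002
```

View pics/c4.png

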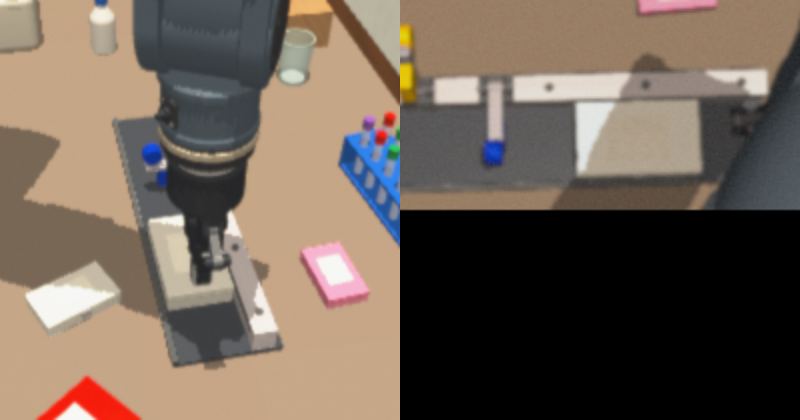

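The blue stop lies across the rail with its disc at top (214,202) and side (245.5,156). The box is untouched, and the hand hangs beyond its right end. I'll check the stop's angle by triangulation.

Run:
```python
from m import *
p,e=tri((214.0,202.2),(245.5,156.4));print(p,e)
psi=.0254;c,q=np.cos(psi),np.sin(psi);h=np.array([.5645,.0525,.052]);R=np.array([[c,-q,0],[q,c,0],[0,0,1]])
d=R.T@(p-h);print(d, "a=",np.pi-np.arctan2(d[2],d[0])-np.arctan2(22,80))
for a in(0,.05,.1,.15,.2):
    X=h+R@[-.08*np.cos(a)+.022*np.sin(a),0,.08*np.sin(a)+.022*np.cos(a)];print(a,proj("top",X),proj("side",X))
```

```text
[0.4864 0.0507 0.0812] 0.0002374392645113611
[-0.0781  0.0002  0.0292] a= 0.08917136071055687
0 [[214.3877 203.4426]] [[244.8517 158.5026]]
0.05 [[214.2109 202.6609]] [[245.2459 157.3588]]
0.1 [[214.0346 201.7927]] [[245.7105 156.2193]]
0.15 [[213.8594 200.8394]] [[246.2446 155.0871]]
0.2 [[213.6857 199.8029]] [[246.8472 153.9656]]
```

Apparent a is about 0.09, with a small bias, and I want it fully down. I'll press on the disc top with the closed fingertips.

```bash
python3 -m handwheel '[[4,42,0,0,0,0,255],[4,42,0,0,0,0,255],[0,43,0,0,0,0,255],[0,43,0,0,0,0,255],[0,43,0,0,0,0,255],[0,43,10,0,0,0,255],[0,42,20,0,0,0,255],[0,0,6,0,0,0,255]]' 
python3 -m handwheel '[[0,0,3,0,0,0,255],[0,0,0,0,0,0,255]]';  python3 rel.py .4855 .051 .106
```

```text
time: 12.78
tool_pos: [0.4775, 0.0563, 0.2703]
tool_rot: [-0.016, 1.0, 0.0, -0.001]
wrist_force: [0.2, -0.3, 0.6]
finger_gap: -0.0004
finger_force: 0.0
time: 13.02
tool_pos: [0.4785, 0.0528, 0.2684]
tool_rot: [-0.013, 1.0, -0.0, -0.0]
wrist_force: [-0.7, -0.2, 0.0]
finger_gap: 0.0001
finger_force: 0.0
t 13.025 grasp [0.4784 0.0528 0.1134] shift mm tool [-7.  -2.   7.4] turn [-0.0001 -0.0007  0.0005] F [-0.7 -0.2  0. ] gap 0.0001
```

```bash
python3 -m handwheel '[[-5,-2,2,0,0,0,255],[0,0,2,0,0,0,255],[0,0,2,0,0,0,255],[0,0,2,0,0,0,255],[0,0,0,0,0,0,255]]';  python3 -m handwheel '[[0,0,1.5,0,0,0,255],[0,0,0,0,0,0,255]]'
```

```text
time: 13.65
tool_pos: [0.4835, 0.0514, 0.2609]
tool_rot: [-0.013, 1.0, -0.0, -0.0]
wrist_force: [-5.8, -1.1, 17.3]
finger_gap: 0.0001
finger_force: 8.6
time: 13.9
tool_pos: [0.4834, 0.0514, 0.2604]
tool_rot: [-0.013, 1.0, -0.0, 0.0]
wrist_force: [-14.4, -2.4, 38.3]
finger_gap: 0.0003
finger_force: 19.0
```

```bash
python3 -m handwheel '[[0,0,-15,0,0,0,255],[0,0,-25,0,0,0,255],[2,-44,0,0,0,0,255],[2,-44,0,0,0,0,255],[0,-44,0,0,0,0,255],[0,-44,0,0,0,0,255],[0,-44,0,0,0,0,255],[0,-46,0,0,0,0,255]]'
python3 -m handwheel '[[0,0,0,0,0,0,255],[0,0,0,0,0,0,255]]'; python3 rel.py .4862 -.2147 .038
```

```text
time: 14.9
tool_pos: [0.4866, -0.216, 0.2988]
tool_rot: [-0.013, 1.0, 0.0, -0.0]
wrist_force: [0.7, -0.4, -0.2]
finger_gap: -0.0002
finger_force: 0.0
time: 15.15
tool_pos: [0.4866, -0.2143, 0.2985]
tool_rot: [-0.013, 1.0, 0.0, -0.001]
wrist_force: [0.1, 0.5, 0.0]
finger_gap: 0.0002
finger_force: 0.0
t 15.15 grasp [ 0.4864 -0.2143  0.1435] shift mm tool [ 1.000e-01 -5.000e-01  1.055e+02] turn [ 0.0005 -0.0012  0.0008] F [0.1 0.5 0. ] gap 0.0002
```

```bash
python3 -m handwheel '[[0,-5,25,0,0,0,255],[0,0,30,0,0,0,255],[0,0,30,0,0,0,255],[0,0,18,0,0,0,255],[0,0,0,0,0,0,255]]'
python3 - <<'E'
from m import *
im=cams.snapshot("side");cv2.imwrite("pics/s5.png",cv2.resize(im[150:290,200:360],(640,560),interpolation=cv2.INTER_CUBIC))
E
python3 rel.py .4862 -.2147 .038
```

```text
time: 15.78
tool_pos: [0.4863, -0.2183, 0.1948]
tool_rot: [-0.014, 1.0, 0.001, -0.002]
wrist_force: [0.0, -0.5, -0.1]
finger_gap: -0.0
finger_force: 0.0
t 15.825 grasp [ 0.4865 -0.2186  0.0408] shift mm tool [0.2 3.9 2.8] turn [ 0.0005 -0.0016  0.0024] F [ 0.2  0.3 -0. ] gap -0.0004
```

View pics/s5.png

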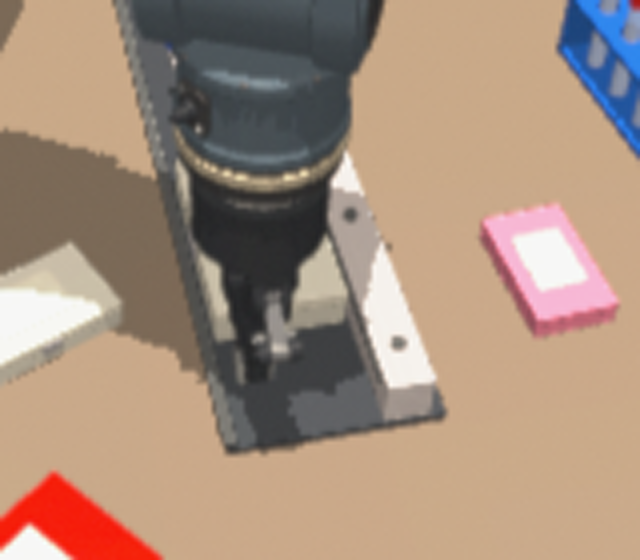

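The closed fingers stand in the channel behind the box's right face, at about (260,375) in the crop. The next move is the push.

```bash
python3 -m handwheel '[[0,6,1,0,0,0,255],[0,7,0,0,0,0,255],[0,7,0,0,0,0,255],[0,7,0,0,0,0,255]]'; python3 -m handwheel '[[0,7,0,0,0,0,255],[0,7,0,0,0,0,255],[0,7,0,0,0,0,255],[0,7,0,0,0,0,255]]';python3 -m handwheel '[[0,7,0,0,0,0,255],[0,7,0,0,0,0,255],[0,7,0,0,0,0,255]]'; python3 rel.py .4862 -.1127 .038
python3 - <<'E'
from m import *
t=cams.snapshot("top");cv2.imwrite("pics/top6.png",t)
hsv=cv2.cvtColor(t,cv2.COLOR_BGR2HSV)
c=cv2.resize(t[140:230,160:340],(800,400),interpolation=cv2.INTER_CUBIC);cv2.imwrite("pics/c6.png",c)
E
```

```text
time: 16.32
tool_pos: [0.486, -0.192, 0.1948]
tool_rot: [-0.013, 1.0, -0.0, -0.0]
wrist_force: [-0.6, -1.4, 1.6]
finger_gap: 0.0002
finger_force: 0.7
time: 16.82
tool_pos: [0.4853, -0.1643, 0.1948]
tool_rot: [-0.013, 1.0, -0.0, -0.0]
wrist_force: [0.1, -5.6, 3.4]
finger_gap: 0.0003
finger_force: 2.6
time: 17.2
tool_pos: [0.4848, -0.1433, 0.1948]
tool_rot: [-0.013, 1.0, -0.0, -0.0]
wrist_force: [-1.1, -5.6, 2.7]
finger_gap: -0.0001
finger_force: 2.7
t 17.2 grasp [ 0.4846 -0.1433  0.0398] shift mm tool [-2.4 30.6  1.7] turn [-0.0005 -0.0007  0.001 ] F [-1.1 -5.6  2.7] gap -0.0001
```

View pics/c6.png

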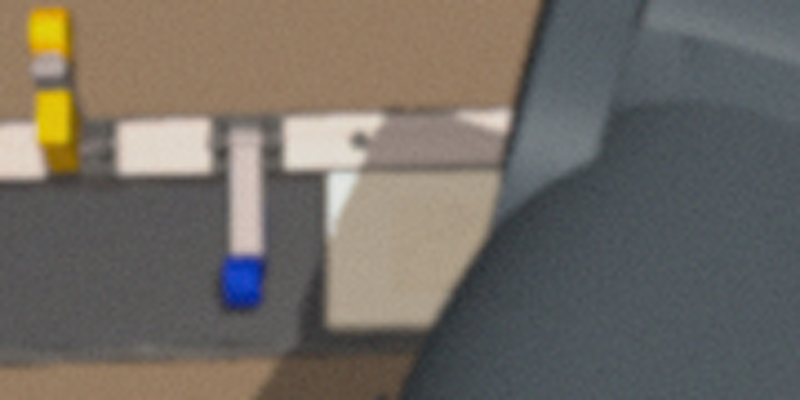

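The box's left edge is at u≈233 (y≈0.010) and the lowered stop's face is at y≈0.043, leaving about 33 mm. I'll keep pushing and watch the force.

```bash
python3 -m handwheel '[[0,7,0,0,0,0,255],[0,7,0,0,0,0,255],[0,6,0,0,0,0,255],[0,4,0,0,0,0,255],[0,2,0,0,0,0,255]]'; python3 -m handwheel '[[0,1.5,0,0,0,0,255],[0,1.5,0,0,0,0,255]]';python3 -m handwheel '[[0,1.5,0,0,0,0,255],[0,1,0,0,0,0,255]]'
```

```text
time: 17.88
tool_pos: [0.484, -0.1174, 0.1947]
tool_rot: [-0.013, 1.0, -0.0, -0.0]
wrist_force: [-0.4, -4.3, 4.0]
finger_gap: -0.0001
finger_force: 2.6
time: 18.12
tool_pos: [0.484, -0.1146, 0.1947]
tool_rot: [-0.013, 1.0, -0.0, -0.0]
wrist_force: [-0.6, -5.0, 3.1]
finger_gap: -0.0002
finger_force: 2.6
time: 18.38
tool_pos: [0.4839, -0.1121, 0.1947]
tool_rot: [-0.013, 1.0, -0.0, -0.0]
wrist_force: [-1.1, -4.5, 3.0]
finger_gap: 0.0
finger_force: 2.6
```

```bash
python3 -m handwheel '[[0,1,0,0,0,0,255],[0,1,0,0,0,0,255]]'; python3 -m handwheel '[[0,1,0,0,0,0,255],[0,1,0,0,0,0,255]]'; python3 -m handwheel '[[0,0,0,0,0,0,255]]'
```

```text
time: 18.62
tool_pos: [0.4838, -0.1101, 0.1946]
tool_rot: [-0.013, 1.0, -0.0, -0.0]
wrist_force: [-1.3, -4.7, 3.3]
finger_gap: -0.0
finger_force: 2.7
time: 18.88
tool_pos: [0.4838, -0.1089, 0.1947]
tool_rot: [-0.013, 1.0, -0.002, -0.001]
wrist_force: [-2.3, -19.1, 2.8]
finger_gap: 0.0002
finger_force: 9.8
time: 19.0
tool_pos: [0.4838, -0.109, 0.1947]
tool_rot: [-0.013, 1.0, -0.002, -0.001]
wrist_force: [-1.7, -16.6, 2.8]
finger_gap: -0.0002
finger_force: 8.3
```

The force jumped to 19 N, so the box is against the stop. I'll back off, rise and return to the disc.

```bash
python3 -m handwheel '[[0,-5,0,0,0,0,255],[0,-8,0,0,0,0,255],[0,0,-25,0,0,0,255],[0,0,-40,0,0,0,255],[0,0,-40,0,0,0,255],[0,43,0,0,0,0,200],[0,43,0,0,0,0,80],[0,43,0,0,0,0,80]]'; python3 -m handwheel '[[0,43,0,0,0,0,80],[0,0,0,0,0,0,80],[0,0,0,0,0,0,80]]';  python3 rel.py .4848 .0515 .0745
python3 - <<'E'
from m import *
t=cams.snapshot("side");cv2.imwrite("pics/s7.png",cv2.resize(t[100:240,200:360],(640,560),interpolation=cv2.INTER_CUBIC))
E
```

```text
time: 20.0
tool_pos: [0.4806, 0.0089, 0.2996]
tool_rot: [-0.013, 1.0, 0.0, -0.0]
wrist_force: [-0.1, -0.3, 0.1]
finger_gap: 0.0538
finger_force: 0.0
time: 20.38
tool_pos: [0.4796, 0.0505, 0.2995]
tool_rot: [-0.013, 1.0, 0.0, -0.001]
wrist_force: [-0.5, -1.8, -0.7]
finger_gap: 0.0586
finger_force: 0.0
t 20.375 grasp [0.4794 0.0505 0.1445] shift mm tool [-5.5  0.8 70. ] turn [ 0.0001 -0.0013  0.0015] F [-0.5 -1.8 -0.7] gap 0.0586
```

View pics/s7.png

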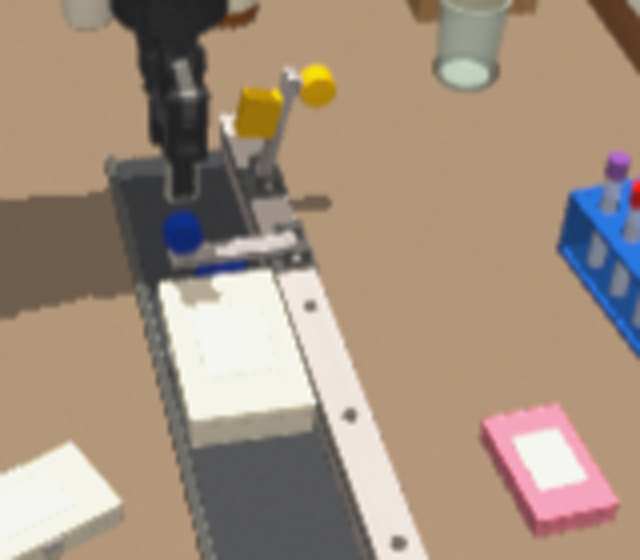

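The side view shows the stop down at (230,245), the box flush against its nose, and the gripper above the disc at (183,232). I'll descend and pinch.

```bash
python3 -m handwheel '[[-5,1,10,0,0,0,80],[0,0,25,0,0,0,80],[0,0,25,0,0,0,80],[0,0,9,0,0,0,80],[0,0,0,0,0,0,80],[0,0,0,0,0,0,170],[0,0,0,0,0,0,255],[0,0,0,0,0,0,255]]' 30
python3 -m handwheel '[[0,0,0,0,0,0,255]]'; python3 rel.py .4848 .0515 .0745
```

```text
time: 21.42
tool_pos: [0.4848, 0.0516, 0.2314]
tool_rot: [-0.013, 1.0, -0.001, 0.0]
wrist_force: [-1.2, -6.9, 5.0]
finger_gap: 0.0176
finger_force: 34.9
time: 21.55
tool_pos: [0.4848, 0.0516, 0.2314]
tool_rot: [-0.013, 1.0, -0.001, 0.0]
wrist_force: [-1.6, -6.2, 6.6]
finger_gap: 0.0172
finger_force: 34.9
t 21.55 grasp [0.4849 0.0514 0.0764] shift mm tool [0.1 0.1 1.9] turn [-0.0012  0.0003  0.0008] F [-1.6 -6.2  6.6] gap 0.0172
```

```bash
python3 -c "
import numpy as np
a=np.linspace(0,1.6,17);x=-80*np.cos(a)+22*np.sin(a);z=80*np.sin(a)+22*np.cos(a)
print(np.c_[-np.diff(x),-np.diff(z)].round(0).tolist(),x[-1]-x[0],z[-1]-z[0])"
```

```text
[[-3.0, -8.0], [-3.0, -8.0], [-4.0, -7.0], [-5.0, -7.0], [-5.0, -6.0], [-6.0, -6.0], [-7.0, -5.0], [-7.0, -4.0], [-7.0, -4.0], [-8.0, -3.0], [-8.0, -2.0], [-8.0, -1.0], [-8.0, -0.0], [-8.0, 0.0], [-8.0, 1.0], [-8.0, 2.0]] 104.32658105101622 57.323498752692046
```

```bash
python3 -m handwheel '[[-3,-0.5,-8,0,0,0,255],[-3,0,-8,0,0,0,255],[-4,0,-7,0,0,0,255],[-5,0,-7,0,0,0,255],[-5,0,-6,0,0,0,255],[-6,0,-6,0,0,0,255],[-7,0,-5,0,0,0,255],[-7,0,-4,0,0,0,255]]'; python3 -m handwheel '[[-7,0,-4,0,0,0,255],[-8,0,-3,0,0,0,255],[-8,0,-2,0,0,0,255],[-8,0,-1,0,0,0,255],[-8,0,0,0,0,0,255],[-8,0,0,0,0,0,255],[-8,0,1,0,0,0,255],[-8,0,2,0,0,0,255]]'; python3 rel.py .591 .0533 .131
```

```text
time: 22.55
tool_pos: [0.5247, 0.0525, 0.2819]
tool_rot: [-0.013, 1.0, -0.0, -0.001]
wrist_force: [-4.3, -5.7, -3.4]
finger_gap: 0.0177
finger_force: 30.6
time: 23.55
tool_pos: [0.5881, 0.0541, 0.2894]
tool_rot: [-0.013, 1.0, -0.0, -0.0]
wrist_force: [-4.4, -5.3, 5.2]
finger_gap: 0.0176
finger_force: 32.4
t 23.55 grasp [0.5881 0.0541 0.1344] shift mm tool [-2.9 -0.9  3.4] turn [-0.0001 -0.0001  0.001 ] F [-4.4 -5.3  5.2] gap 0.0176
```

```bash
python3 -m handwheel '[[0,0,0,0,0,0,80],[0,0,0,0,0,0,80],[0,0,0,0,0,0,80],[0,0,-20,0,0,0,80],[0,0,-30,0,0,0,80],[0,0,-30,0,0,0,80],[0,40,-20,0,0,0,80],[20,50,0,0,0,0,80]]'; python3 -m handwheel '[[30,50,0,0,0,0,80],[30,50,0,0,0,0,80],[30,50,0,0,0,0,80],[30,30,0,0,0,0,80],[0,0,0,0,0,0,80]]'
python3 - <<'E'
from m import *
I={}
for n in("top","side"): I[n]=cams.snapshot(n);cv2.imwrite(f"pics/{n}8.png",I[n])
for n in I: print(n,[(b[0].round(1).tolist(),int(b[1])) for b in blobs(I[n],"blue") if 190<b[0][0]<300])
t=I["top"];m=cv2.inRange(cv2.cvtColor(t,cv2.COLOR_BGR2HSV),(0,0,150),(180,60,255))
n,l,s,c=cv2.connectedComponentsWithStats(m)
psi=.0254;cc,q=np.cos(psi),np.sin(psi);h=np.array([.5645,.0525,0]);R=np.array([[cc,-q,0],[q,cc,0],[0,0,1]])
for i in range(1,n):
    if s[i][4]>300 and 150<c[i][1]<220:
        r=cv2.minAreaRect(np.argwhere(l==i)[:,::-1].astype(np.float32));P=np.array([onz("top",p,.038) for p in cv2.boxPoints(r)]);print(r,((P-h)@R).round(4).tolist(),((P.mean(0)-h)@R))
a=I["side"][80:260,190:350];b=I["top"][130:230,160:320]
cv2.imwrite("pics/c8.png",np.hstack([cv2.resize(a,(400,450)),cv2.copyMakeBorder(cv2.resize(b,(400,250)),0,200,0,0,0)]))
E
```

```text
time: 24.55
tool_pos: [0.5659, 0.1442, 0.3901]
tool_rot: [-0.012, 1.0, 0.0, 0.001]
wrist_force: [-0.4, -0.5, 0.5]
finger_gap: 0.0587
finger_force: 0.0
time: 25.18
tool_pos: [0.4387, 0.3222, 0.389]
tool_rot: [-0.015, 1.0, 0.0, -0.0]
wrist_force: [0.4, -0.7, 0.4]
finger_gap: 0.0583
finger_force: 0.0
top [([246.7, 70.9], 2119), ([210.8, 156.4], 73), ([212.5, 176.1], 108)]
side [([219.9, 79.1], 24), ([277.8, 136.7], 74), ([264.7, 147.2], 131)]
((281.999267578125, 188.47300720214844), (49.360355377197266, 125.27857208251953), 88.45184326171875) [[0.0182, -0.008, 0.038], [0.0182, -0.3117, 0.038], [-0.1025, -0.3075, 0.038], [-0.1021, -0.0096, 0.038]] [-0.042  -0.1592  0.038 ]
((153.0, 174.0), (12.0, 32.0), 90.0) [[0.0174, 0.1889, 0.038], [0.0153, 0.1119, 0.038], [-0.0143, 0.1117, 0.038], [-0.0121, 0.1884, 0.038]] [0.0016 0.1502 0.038 ]
```

View pics/c8.png

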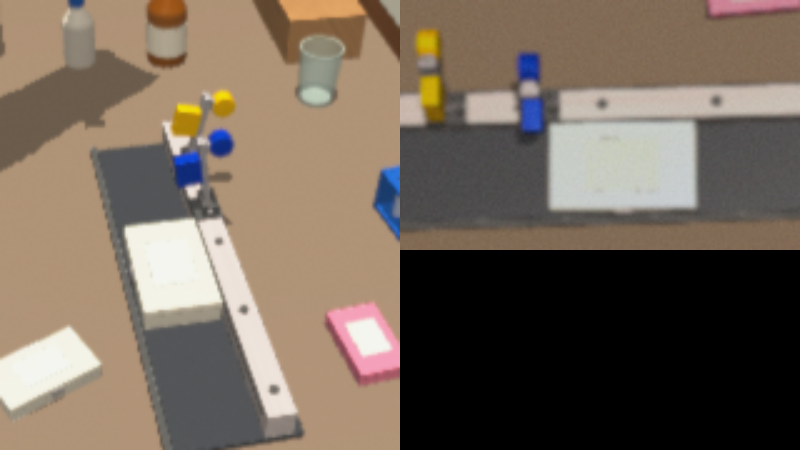

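The blue and yellow stops are both up. The box lies flat in the channel, straight along the rail, with its left edge at y ≈ -9 mm, so its centre is at about -79 mm. I'm handing in.

```bash
python3 -c "
from cell import job_done
print(job_done())"
```

```text
the job is handed in; nothing more can be done
None
```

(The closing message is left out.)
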